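# Close up the press-brake tooling cabinet

### The arm

A 6-joint arm with a two-finger parallel gripper is mounted at the origin on the work surface. World frame = base frame: x ahead of the robot, y to its left, z up, the work surface at z = 0. Lengths are in mm, angles in rad, forces in N, time in s.
With the tool pointing down it reaches from about 325 to 1000 mm from the base axis. Payload 5.1 kg.
Tool frame: the origin (TCP) lies midway between the tips of the shut fingers; the grasp point (between the pads) lies 19 mm behind it; z points along the fingers, y is the line along which they close (so a half turn about z gives the same grasp; the last joint's range is limited). The gripper opens to 85 mm and grips with 20 to 120 N. Pads are 22 mm wide; open, the fingers measure 114 mm over their backs; the gripper's body (76 mm by 85 mm) begins 54 mm behind the grasp point. The pads swing forward as they close: fully open they stand 13 mm farther back than shut.
Start: joints at [1.034, 0.124, 1.65, -0, 1.367, -0.083], TCP at [284.968, 584.19, 231.322] pointing down, gripper open.
Joint ranges: [-2.61, 2.61], [-1.02, 2.33], [0.03, 2.71], [-1.35, 4.49], [0.32, 2.68], [-2.91, 2.91]. Speed limits (rad/s): [2.57, 2.57, 3.14, 3.14, 3.14, 3.14].

### API

Orientations are given as a unit quaternion [x, y, z, w].
In Python, from bench import ctrl, gripper_to, get_state, grab_frame gives the robot as it stands. The module is installed in compiled form; this text tells all that it offers. Calls block until the motion is done:
- ctrl.movep(position, orientation): joint-space move of the TCP to a pose.
- ctrl.line_to(position, rotation=None, max_speed=150): straight line of the TCP; rotation=None keeps the orientation; max_speed is the mean speed in mm/s.
- ctrl.set_joints(angles): joint-space move.
- gripper_to(opening, f_grip=None): opening from 0.0 (shut) to 1.0 (fully open); f_grip is the grip in N (None keeps the last); returns when the fingers have stopped.
- ctrl.hold(seconds).
- ctrl.solve_ik(position, orientation): joint angles nearest the present ones, or None.
- get_state(): the state.
- grab_frame(name): name is "scene" or "top" or "wrist"; returns a dict with "frame" (384x512x3 uint8, red, green, blue), "z_map" (384x512 float32, mm along the optical axis (not along the pixel's ray), 0 where there is no reading), "fovy" (degrees; the focal length in pixels is half the picture's height over the tangent of half this angle, whatever the lens; pixels are square), "cx", "cy" (the principal point, pixels), "world_from_camera" (4x4, takes a point from camera to world coordinates); the wrist camera has in their place "hand_eye" (4x4, takes a point from camera to tool coordinates, whose origin is the TCP and whose axes are the flange's). Camera axes: x right, y down, z forward; pixel columns grow to the right and rows downward; lengths in mm; the calibration is good to about 2 mm. A picture is of the moment at which its call begins: read the wrist's pose just before it.
A pose or a line that the arm cannot do raises ctrl.IKError and nothing moves.
- ctrl.close_job(): hands the job in; it is judged then, once.
The state is a dict: "time": time; "joints": joint angles; "joint_velocities": joint speeds; "tau": joint torques, N m; "eef_pos": TCP position; "orientation": TCP orientation; "wrist_force": force on the tool from outside, world axes, zero at the start; "ft_torque": the same for the moment, N m; "width": opening from 0.0 (shut) to 1.0 (fully open); "grasp_force": force on a finger pad.
Only numpy, scipy, OpenCV 4.12 (cv2) and the standard library are available. Lean on these libraries where they do the work, as an engineer would, in place of code of your own. Each camera call takes 0.05 s, during which the arm holds its last target. There are 200 camera calls.

### The job

The tool change is done: close up the tooling cabinet on the bench. Gently push its inner drawer fully home with the fingertips so that the die segments in it stay standing, then push both doors fully shut over it, in either order. Only push on the outside of the drawer and the doors: do not grip them, do not pick anything up, and leave the other things where they are.

Things in the scene. Friction and masses are not known exactly. Their poses are not given: they have to be found in the camera images.
- cabinet: low bench cabinet of green sheet steel, fixed to the bench, 270 deep (its x) by 460 wide (its y) by 180 mm high; its -x side is the open front (towards the robot). Origin: centre of its underside, on the bench. Its top is plain and flat; a steel carrying handle stands 26 mm out from each side
- drawer (a joint): how far the drawer behind the doors stands out of the cabinet front, m: 0 = fully home against its stop with its front flush with the cabinet's front plane, 0.16 = furthest out. It slides along the cabinet's x with a friction of about 2.5 N, without a spring, and stays where it is left
- drawer_front (a point): middle of the upper edge of the outer face of the drawer front (axes as the cabinet's; the face looks along -x). The front is a plain steel plate 432 wide, 66 high, 8 mm thick; its upper edge is 162 mm above the bench, 18 mm below the cabinet's top. Nothing stands out from it
- drawer_floor (a point): centre of the drawer's inner floor, 102 mm above the bench, 126 mm behind the outer face of the front; the inside is 235 (x) by 407 mm (y), with 45 mm walls and two low partitions along x at y = +-68 mm that make three lanes
- door_left (a joint): angle of the left door (the +y one), rad: 0 = shut against the cabinet front, 2.2 = furthest open; about 1.57 = pointing straight out towards the robot. Turns about a vertical hinge at the cabinet's front left corner with a friction of about 0.2 Nm, without a spring, and stays where it is left. Closing turns it counterclockwise seen from above
- door_right (a joint): the same for the right door (the -y one), hinged at the cabinet's front right corner; closing turns it clockwise seen from above
- door_left_hinge (a point): point on the left door's hinge axis at the height of the door's upper edge, 170 mm above the bench; in the cabinet's frame at x = -135, y = +230 mm. Its axes turn with the door and are those of the cabinet when the door is shut. The door is a pan of sheet steel 228 wide, 156 high (14 to 170 mm above the bench), 18 mm thick
- door_right_hinge (a point): the same for the right door; in the cabinet's frame at x = -135, y = -230 mm
- door_left_face (a point): point on the outer face of the left door at its upper edge, 140 mm from the hinge axis (axes turn with the door; -x points out of the outer face). The outer face lies 18 mm out from the hinge axis. A steel pull bar stands upright on it 205 mm from the hinge axis, reaching 26 mm off the face, 44 to 114 mm above the bench
- door_right_face (a point): the same for the right door
- die_short: loose steel V-die segment standing in the drawer's left lane, 40 long (its x), 34 wide, 54 mm high, groove up, on the black liner; origin at the centre of its underside; z up when standing
- die_middle: the same, 55 mm long, in the middle lane
- die_long: the same, 80 mm long, in the right lane
- channel: loose bent aluminium U channel, 90 by 60 by 40 mm, on top of the cabinet; origin at the centre of its underside; a bystander
- angle: loose bent steel angle, 100 by 70 by 55 mm, on the bench to the left; origin at the centre of its underside; a bystander
- tape_measure: loose black tape measure, 68 by 38 by 62 mm, standing on the bench to the left; origin at the centre of its underside; a bystander
- wrench: loose steel wrench, 180 mm long, lying on the bench to the right; a bystander
- spray_can: loose spray can, 58 mm across, 140 mm high, on the bench to the right; origin at the centre of its underside; a bystander
Not all that is in view belongs to the job. What is shaped like the die_short but green or red is not meant.

How it is judged:
By the outcome, as a careful person would: the job done as asked, in the order asked, and still so for the second after the job is handed in, with the robot touching nothing.
It also fails if it takes over 72 s, if anything falls off the work surface, if the arm or the gripper's body presses on something with over 40 N, if the wrist force passes 120 N, or if a joint passes its speed limit or range.

## Working session

There is one attempt and no reset: what is moved stays moved. The work goes in short steps, each a Python script; the robot and the scene stay as the last script left them, time stands still between calls to the robot, and variables do not carry over. Pictures are saved under pics/ and viewed, at most 10 in all, crops included, and the job is handed in when it is done.

```bash
mkdir -p pics; cat > h.py <<'E'
import numpy as np, cv2
from bench import ctrl, gripper_to, get_state, grab_frame
def shot(name, fn):
    s=get_state(); f=grab_frame(name)
    cv2.imwrite('pics/'+fn+'.png', f['frame'][:,:,::-1]); 
    return s,f
def cloud(f):
    z=f['z_map']; h,w=z.shape; fl=h/2/np.tan(np.radians(f['fovy'])/2)
    u,v=np.meshgrid(np.arange(w),np.arange(h))
    P=np.stack([(u-f['cx'])*z/fl,(v-f['cy'])*z/fl,z],-1)
    T=f['world_from_camera']; P=P@T[:3,:3].T+T[:3,3]; P[z==0]=np.nan
    return P
E
python3 - <<'E'
from h import *
for n in('scene','top'):
    s,f=shot(n,n+'0'); np.save(n+'.npy',cloud(f))
a=np.hstack([cv2.imread('pics/scene0.png'),cv2.imread('pics/top0.png')])
print(s['time'],s['eef_pos'],s['orientation'])
E
```

```text
0.05 [284.68143545 583.68577058 230.09734691] [ 2.24954608e-01  9.74368715e-01 -9.69680968e-04 -3.01552295e-04]
```

View pics/scene0.png

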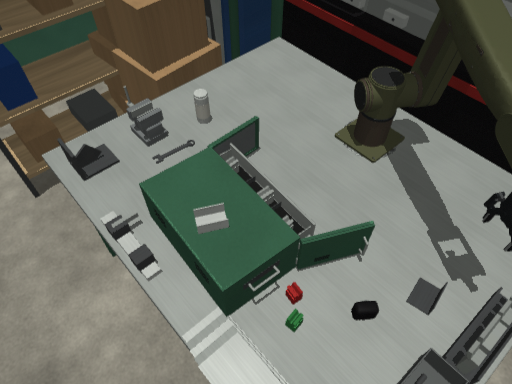

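View pics/top0.png

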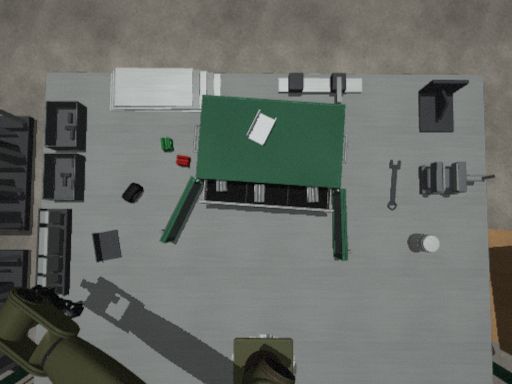

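The top view shows the cabinet at about (270,140), with the drawer front line from (203,205) to (330,210). The left door runs (197,182)-(165,240) and the right door (337,190)-(343,257). The dies are in the drawer near (221,190), (259,193) and (309,193). The red (183,160) and green (167,144) look-alikes lie on the bench and aren't part of the job. Next I'll measure these.

```bash
cat > meas.py <<'E'
from h import *
def measure(P,rgb):
    x,y,z=P[...,0],P[...,1],P[...,2]; g=rgb.astype(int)
    green=(g[...,1]>g[...,0]+20)
    m=(abs(z-180)<6)&green
    n,l,st,c=cv2.connectedComponentsWithStats(m.astype(np.uint8)); k=1+np.argmax(st[1:,4]); q=P[l==k]
    (cx,cy),(w,h),a=cv2.minAreaRect(q[:,:2].astype(np.float32))
    a=(a+45)%90-45; 
    print('cab',cx,cy,w,h,a,np.median(q[:,2]))
    yaw=np.radians(a); R=np.array([[np.cos(yaw),-np.sin(yaw)],[np.sin(yaw),np.cos(yaw)]])
    L=(P[...,:2]-[cx,cy])@R   # cabinet frame
    for s,nm in((1,'left'),(-1,'right')):
        m=(abs(z-168)<10)&green&(L[...,0]<-150)&(L[...,1]*s>100)
        q=L[m]
        if len(q)<5: print(nm,'none');continue
        d=q-[-135,230*s]; r=np.hypot(*d.T); far=d[r>80]
        vx,vy,x0,y0=cv2.fitLine(q.astype(np.float32),cv2.DIST_L2,0,.01,.01).ravel()
        if vx>0: vx,vy=-vx,-vy
        print(nm,len(q),'angle',np.arctan2(-vx,-vy*s),'rmax',r.max(),'mean',q.mean(0),'z',np.median(z[m]))
    m=(abs(z-162)<7)&(abs(L[...,1])<170)&(L[...,0]<-140)&(L[...,0]>-320)
    if m.any(): q=L[m]; print('drawer x (cab)',np.percentile(q[:,0],[2,25,50,75]),len(q))
    return cx,cy,yaw,L
if __name__=='__main__':
    P=np.load('top.npy'); im=cv2.imread('pics/top0.png')[:,:,::-1]
    cx,cy,yaw,L=measure(P,im)
    for u,v in((221,190),(259,193),(309,193),(130,192),(107,245),(392,185),(428,243)): print((u,v),P[v,u].round(),L[v,u].round())
    for u in(230,270,320): print([ (v,*L[v,u].round().tolist(),P[v,u,2].round()) for v in range(196,214)])
    P=np.load('scene.npy'); print('scene'); measure(P,cv2.imread('pics/scene0.png')[:,:,::-1])
    im=cv2.imread('pics/top0.png')[150:270,150:360]; cv2.imwrite('pics/crop0.png',cv2.resize(im,None,fx=3.8,fy=3.8,interpolation=cv2.INTER_CUBIC))
E
python3 meas.py
```

```text
cab 763.3165283203125 -19.628448486328125 459.77508544921875 270.1817626953125 -3.6256561279296875 179.2161860937142
left 373 angle 1.9488885 rmax 226.14884001823737 mean [-246.83402014  282.81985317] z 168.85718867249943
right 371 angle 1.6616795 rmax 227.3267742781776 mean [-256.0388914  -248.90292282] z 169.35996799847248
drawer x (cab) [-211.79033505 -209.12727177 -206.23799763 -176.73413132] 381
(221, 190) [608. 139. 141.] [-165.  149.]
(259, 193) [599.  16. 144.] [-167.   25.]
(309, 193) [ 599. -144.  159.] [-157. -135.]
(130, 192) [604. 458.  65.] [-189.  466.]
(107, 245) [419. 554.  -1.] [-380.  551.]
(392, 185) [ 639. -461.    1.] [ -97. -448.]
(428, 243) [ 441. -530.  139.] [-290. -530.]
[(196, -181.0, 121.0, np.float64(100.0)), (197, -184.0, 121.0, np.float64(93.0)), (198, -188.0, 120.0, np.float64(105.0)), (199, -191.0, 120.0, np.float64(103.0)), (200, -194.0, 120.0, np.float64(95.0)), (201, -197.0, 120.0, np.float64(98.0)), (202, -201.0, 119.0, np.float64(103.0)), (203, -206.0, 115.0, np.float64(165.0)), (204, -209.0, 115.0, np.float64(160.0)), (205, -212.0, 116.0, np.fl
[... 1514 characters left out ...]
)), (207, -197.0, -181.0, np.float64(103.0)), (208, -200.0, -180.0, np.float64(107.0)), (209, -205.0, -172.0, np.float64(164.0)), (210, -208.0, -173.0, np.float64(161.0)), (211, -211.0, -174.0, np.float64(156.0)), (212, -211.0, -197.0, np.float64(-1.0)), (213, -214.0, -197.0, np.float64(2.0))]
scene
cab 765.6357421875 -20.384979248046875 462.3352355957031 272.38018798828125 -3.704193115234375 180.3935732656007
left 418 angle 1.9491489 rmax 226.75116795941543 mean [-246.48982531  284.50877024] z 169.60946698077584
right 209 angle 1.6615374 rmax 224.79109736164108 mean [-251.14874591 -248.14789283] z 170.7445053540847
drawer x (cab) [-209.86992446 -206.08202398 -203.17747344 -181.95846149] 378
```

View pics/crop0.png

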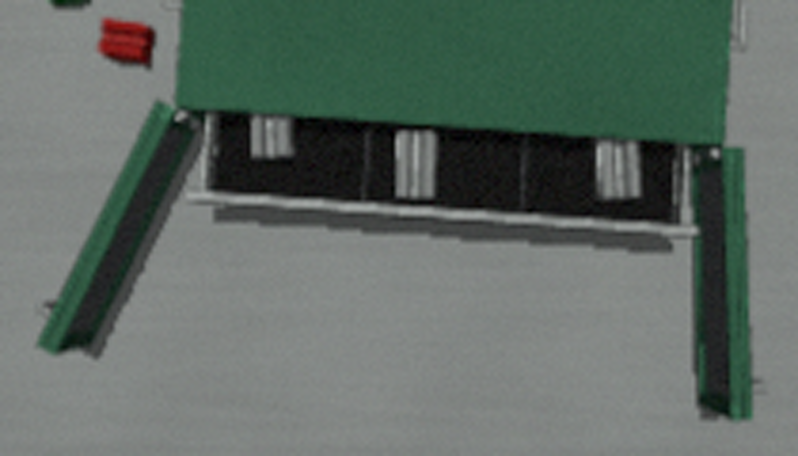

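The numbers agree with the stated sizes and between both cameras. The cabinet is at (764.5, -20) with yaw -3.65°, and the drawer is out about 76 mm. The doors stand at 1.95 and 1.66 rad, so both are clear of the drawer. First I'll push the drawer at its middle with shut fingers.

```bash
cat >> h.py <<'E'
YAW=np.radians(-3.65); C=np.array([764.3,-20.]); RZ=np.array([[np.cos(YAW),-np.sin(YAW)],[np.sin(YAW),np.cos(YAW)]])
A=np.pi+YAW; Q=[np.cos(A/2),np.sin(A/2),0,0]
W=lambda x,y,z:[*(C+RZ@[x,y]),z]
def force():  # cabinet-frame x,y force, z
    f=np.array(get_state()['wrist_force']); return np.r_[RZ.T@f[:2],f[2]]
def press(x,y,z,xmax,fmax,step=2,v=20,f0=0):
    while x<xmax:
        x+=step; ctrl.line_to(W(x,y,z),max_speed=v); f=force()
        print(round(x,1),f.round(1))
        if f[0]-f0<-fmax: break
    return x
E
python3 - <<'E'
from h import *
gripper_to(0.0)
ctrl.movep(W(-275,0,240),Q)
ctrl.line_to(W(-275,0,130)); f0=force(); print('f0',f0.round(2),get_state()['time'])
x=-232.; ctrl.line_to(W(x,0,130),max_speed=40)
ctrl.line_to(W(-158,0,130),max_speed=25); print(force().round(2))
x=press(-158,0,130,-140,8,v=15,f0=f0[0])
s=get_state(); print(s['time'],s['eef_pos'],(RZ.T@(np.array(s['eef_pos'][:2])-C)))
s,f=shot('top','top1'); measure=__import__('meas').measure; measure(cloud(f),f['frame'])
E
```

```text
f0 [ 0.77 -0.72 -0.11] 3.975
[-2.41 -2.32 -0.02]
-156 [-0.8  0.5 -0.7]
-154 [-1.1  0.   0. ]
-152 [-0.9  0.5  0.5]
-150 [-0.9 -0.1  0.3]
-148 [-0.6 -0.1  0.1]
-146 [-6.9  0.3  2.6]
-144 [-14.7  -0.3   5.9]
10.2917 [616.76497551 -10.52997231 128.86029112] [-1.47838633e+02  5.85264100e-02]
cab 763.338623046875 -19.582183837890625 460.0262756347656 269.6271667480469 -3.656585693359375 179.27507199995625
left 376 angle 1.9496537 rmax 227.08592315511154 mean [-247.51270005  282.78491754] z 168.77300246800837
right 373 angle 1.6634874 rmax 227.52124964558448 mean [-255.85122023 -249.12940488] z 169.40102247158484
```

The force jumped to 15 N at about the flush position, which means the drawer is on its stop. I'll back off and check.

```bash
python3 - <<'E'
from h import *
ctrl.line_to(W(-190,0,130),max_speed=60); ctrl.line_to(W(-260,0,240),max_speed=150)
ctrl.movep(W(-300,0,330),Q)
s,f=shot('wrist','w1')
fs=grab_frame('scene')['frame'][100:290,120:390,::-1]
a=cv2.resize(f['frame'][:,:,::-1],(400,300)); b=cv2.resize(fs,(400,281),interpolation=cv2.INTER_CUBIC)
o=np.zeros((300,800,3),np.uint8); o[:,:400]=a; o[:281,400:]=b
cv2.imwrite('pics/c1.png',o); print(s['time'])
# wrist cloud: drawer face & die positions
q=np.array(s['orientation']); from scipy.spatial.transform import Rotation as Ro
T=np.eye(4); T[:3,:3]=Ro.from_quat(q).as_matrix(); T[:3,3]=s['eef_pos']; f['world_from_camera']=T@f['hand_eye']
P=cloud(f); L=(P[...,:2]-C)@RZ; z=P[...,2]
for lo,hi in((100,125),(125,150),(150,160),(160,172),(174,190)):
    m=(z>lo)&(z<hi)&(abs(L[...,1])<180)&(L[...,0]<-100); 
    if m.sum()>5: print(lo,hi,m.sum(),np.percentile(L[m][:,0],[1,10,50,90]).round(1))
E
```

```text
12.75
100 125 1430 [-137.9 -137.4 -136.8 -136.2]
125 150 814 [-137.9 -137.3 -136.7 -136.1]
150 160 272 [-137.8 -137.5 -136.8 -136.1]
160 172 223 [-137.2 -136.5 -134.2 -131.3]
174 190 587 [-135.3 -133.8 -114.6 -103.1]
```

View pics/c1.png

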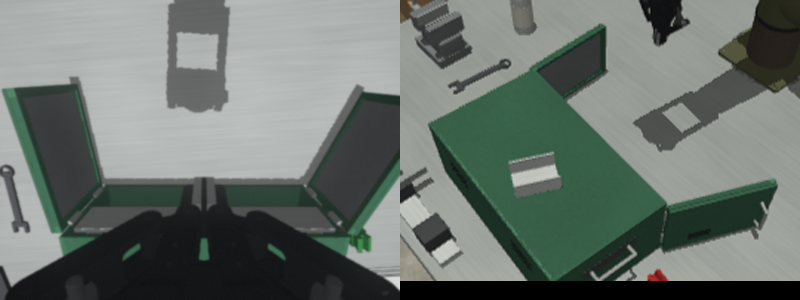

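The wrist view shows the drawer front flush between the doors, left to right at about (75,215)-(340,215). Its face is at -136.8 mm against the front plane at -135, which is within calibration, and the stop was rigid. Now the left door.

```bash
cat > door.py <<'E'
from h import *
def door(s,th0,r=165,off=11,z=133):
    def p(th,gap,zz=z):
        u=np.array([-np.sin(th),-np.cos(th)*s]); n=np.array([-np.cos(th),np.sin(th)*s])
        x,y=np.array([-135,230*s])+r*u+(18+off+gap)*n; return W(x,y,zz)
    ctrl.movep(p(th0,35,240),Q); ctrl.line_to(p(th0,35)); f0=force(); print(get_state()['time'],f0.round(1))
    ctrl.line_to(p(th0,4),max_speed=60)
    for th in np.linspace(th0,.06,int(th0/.2)+1)[1:]:
        ctrl.line_to(p(th,0),max_speed=60); f=force(); print(round(th,2),f.round(1))
        if np.hypot(*f[:2])>20: print('STOP'); return
    for g in np.arange(8,-8,-1.5):
        ctrl.line_to(p(0,g),max_speed=20); f=force(); print('gap',g,f.round(1))
        if f[0]-f0[0]<-9: break
    ctrl.line_to(p(0,40),max_speed=80); ctrl.line_to(p(0,60,240))
    print(get_state()['time'])
E
python3 -c "
from door import *
door(1,1.95)
s,f=shot('top','top2'); from meas import measure; measure(cloud(f),f['frame'])"
```

```text
15.075 [-0.5 -0.1  0.3]
1.74 [ 0.4 -0.3  0.1]
1.53 [0.8 1.  0.7]
1.32 [ 0.  -0.2  0.7]
1.11 [-0.4 -0.4  1. ]
0.9 [ 0.7  0.2 -0.8]
0.69 [0.1 0.1 0.1]
0.48 [ 0.8 -0.3  0.7]
0.27 [-0.  -0.3  0.8]
0.06 [0.1 0.4 0.2]
gap 8.0 [-0.3  0.  -0.1]
gap 6.5 [-0.5 -0.3  0.2]
gap 5.0 [-0.7 -0.3 -0.5]
gap 3.5 [-0.7 -0.2 -0.5]
gap 2.0 [ 0.1 -0.6 -0.7]
gap 0.5 [-0.6  0.4  0.1]
gap -1.0 [-0.6 -1.2 -0.5]
gap -2.5 [-7.7 -1.5  3.4]
gap -4.0 [-14.1  -1.1   8.1]
26.2667
cab 762.6973266601562 -19.51068115234375 459.8113098144531 271.4637145996094 -3.6321868896484375 179.2072809521676
left 30 angle 3.1391382 rmax 128.16409964064238 mean [-151.35676251  161.64532697] z 168.7767018590581
right 372 angle 1.6609669 rmax 227.24706610526286 mean [-256.04490317 -249.19884673] z 169.1592319255409
drawer x (cab) [-153.33818835 -152.05841908 -147.65223084 -144.15836763] 117
```

The left door is shut against a rigid stop, with its outer edge at about -153 as expected. Now the right door.

```bash
python3 -c "
from door import *
door(-1,1.665)
ctrl.movep(W(-330,0,330),Q)
from meas import measure
s,f=shot('top','top3'); measure(cloud(f),f['frame'])
s,f=shot('wrist','w3')
from scipy.spatial.transform import Rotation as Ro
T=np.eye(4); T[:3,:3]=Ro.from_quat(s['orientation']).as_matrix(); T[:3,3]=s['eef_pos']; f['world_from_camera']=T@f['hand_eye']
P=cloud(f); L=(P[...,:2]-C)@RZ; z=P[...,2]
for y in range(-200,201,50):
    m=(z>120)&(z<160)&(abs(L[...,1]-y)<15)&(L[...,0]<-120)&(L[...,0]>-200)
    if m.sum(): print(y,m.sum(),np.median(L[m][:,0]).round(1))
fs=cv2.imread('pics/top3.png')[60:280,90:460]
o=np.zeros((300,800,3),np.uint8); o[:,:400]=cv2.resize(f['frame'][:,:,::-1],(400,300)); o[:238,400:]=cv2.resize(fs,(400,238)); cv2.imwrite('pics/c3.png',o); print(s['time'])
"
```

```text
28.6 [-0.2 -0.4 -0.2]
1.46 [ 0.1 -0.   0.4]
1.26 [-0.8 -0.1  0.2]
1.06 [-0.8 -0.1 -0.6]
0.86 [0.6 0.5 0.5]
0.66 [0.  0.5 0. ]
0.46 [ 0.3 -0.6 -0.3]
0.26 [-0.1 -0.5 -0.5]
0.06 [-0.2  0.7  0.4]
gap 8.0 [-0.5 -0.6  0.2]
gap 6.5 [-0.5  0.7  0.6]
gap 5.0 [-1.1  1.2 -0. ]
gap 3.5 [-0.8 -0.2 -0.2]
gap 2.0 [-1.   0.2  0.3]
gap 0.5 [-0.2 -0.7  0.1]
gap -1.0 [-1.9 -0.9  0.3]
gap -2.5 [-8.6  0.5  5.1]
gap -4.0 [-14.5   0.6   8.1]
38.8583
cab 758.169189453125 -19.46221923828125 458.8890380859375 280.8659973144531 -3.64019775390625 179.2283318794739
left none
right none
drawer x (cab) [-148.88637008 -147.59922381 -144.86809587 -142.31164854] 173
-200 425 -152.6
-150 78 -152.6
0 37 -137.3
150 82 -152.4
200 425 -152.4
39.5667
```

View pics/c3.png

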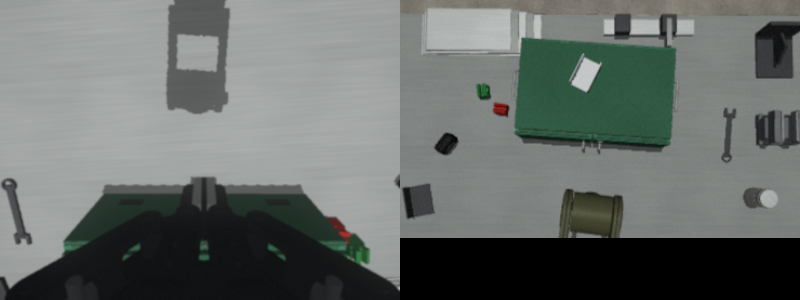

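The final view shows both doors flush across the front, with the face at -152.5 mm at every y. The pull bars meet in the middle at (592,145). The channel, angle, tape measure, wrench and can haven't moved, and the arm is clear. Handing in.

```bash
python3 -c "
from h import *
print(ctrl.close_job())"
```

```text
the job is handed in; nothing more can be done
None
```

The job is handed in at about 40 s: the drawer was pushed slowly to a rigid stop and both doors are fully shut, with no bystander moved, but the drawer face measured about 2 mm proud of flush (near the calibration limit) and I did not see the dies again after the push.

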